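# Unload the tip-up nest of a small mill and put its cover on

### The job

Press the sprung treadle fully down to its stop and hold it for a second to release the clamps; then take every round aluminium disc out of the dark nest block (push its far edge down so that it tips up, and grip the raised edge) and stand each one on edge in a slot of the black rack. When all are racked, lower the grey cover panel onto the nest block with both holes over the two pins, fully down, and press the treadle to its stop for a second once more to clamp it. Leave the other things on the table alone.

Things in the scene. Friction and masses are not known exactly. Their poses are not given: they have to be found in the camera images.
- nest: dark steel fixture block, fixed to the table, 92 (x) x 252 (y) x 44 (z) mm; origin at the centre of its underside, z up, x to its far side (roughly away from the robot). Three pockets in a row along y, 84 mm apart, each open to the far face through a slot 42 mm wide, where closed fingers can go down; pocket front wall's inner face at x = -32.5 mm, side walls 63 mm apart
- nest_top (a point): centre of the nest block's top face (44 mm above the table), half-way between two upright steel pins at y = +42 and -42 mm, x = 0, between the pockets; pins 10 mm in diameter, standing 29 mm above the top face, the last 7 mm tapering to 6 mm; axes as the block's
- pocket1 (a point): centre of the pocket at the block's +y end, at its level land (34 mm above the table), where disc1 starts if present, its top flush with the block's top, with about 2 mm of play. The land ends in a ridge 3 mm beyond (+x of) this centre; beyond it the floor drops at 70 degrees to about 7 mm above the table
- pocket2 (a point): the same for the middle pocket and disc2. To tip a disc: press its top 22 to 26 mm beyond (+x of) its centre with closed fingertips, to about 13 mm below the block's top: it rocks over the ridge and stays tipped when let go, leaning on the 70 degree slope, its near (-x) edge raised over 20 mm above the block's top
- pocket3 (a point): the same for the pocket at the block's -y end and disc3
- disc1_mid (a point): centre of disc1: a plain aluminium disc 60 mm in diameter and 10 mm thick, 76 g, polished and slightly oily; z is its axis (up while it lies in its pocket). May be absent
- disc2_mid (a point): centre of disc2: a plain aluminium disc 60 mm in diameter and 10 mm thick, 76 g, polished and slightly oily; z is its axis (up while it lies in its pocket). May be absent
- disc3_mid (a point): centre of disc3: a plain aluminium disc 60 mm in diameter and 10 mm thick, 76 g, polished and slightly oily; z is its axis (up while it lies in its pocket). May be absent
- rack: black rack, fixed to the table, 150 (x) x 90 (y) x 36 (z) mm, origin at the centre of its underside; three open slots, each 17 mm wide in x, 74 mm long in y and 30 mm deep, 52 mm apart along x; each takes one disc on edge, any disc in any slot. A racked disc's centre is 36 mm above the table
- slot1 (a point): centre of the floor of rack slot 1 (6 mm above the table), at x = -52 mm of the rack; x across the slot, y along it
- slot2 (a point): centre of the floor of rack slot 2 (6 mm above the table), at x = 0 mm of the rack; x across the slot, y along it
- slot3 (a point): centre of the floor of rack slot 3 (6 mm above the table), at x = 52 mm of the rack; x across the slot, y along it
- cover_grip (a point): centre of the grip rib of the loose grey cover panel. The panel is 80 (x) x 236 (y) x 6 (z) mm, 260 g, with two round holes 13.5 mm in diameter on its long axis at y = +42 and -42 mm and two square windows; the rib on its middle is 16 (x) x 50 (y) mm and 36 mm tall above the panel's upper face. This point is 27 mm above the panel's underside. The panel is the same turned half round
- cover_under (a point): centre of the underside of the cover panel, half-way between its holes, z up, y along the panel
- treadle (a joint): angle of the sprung steel treadle, rad: 0 up, 0.28 down on its stop; takes about 3 N to start and 11 N at the stop, pressed at the pad; it springs up again
- treadle_pad (a point): point on the treadle's top face to press, near its free end, 90 mm from the hinge line, 45 mm above the table when up; the treadle plate is 112 x 62 mm, its x points from the free end to the hinge. Fully down this point is 25 mm lower
- mouse: bystander: black computer mouse, 100 x 58 x 33 mm; origin under its middle; leave alone
- caliper: bystander: sliding caliper lying flat, 200 mm long; origin under its middle; leave alone
- oil: bystander: small white oil bottle, 52 mm in diameter, 130 mm tall; origin under its middle; leave alone
- collet_nut: bystander: dark steel collet nut, 34 mm in diameter, 20 mm tall; origin under its middle; leave alone
- endmill_case: bystander: clear tool case with black cap, 30 x 30 x 80 mm, upright; origin under its middle; leave alone
Things that resemble listed ones, but are neither listed nor needed, are in the scene too. What is shaped like the part that bears disc3_mid but brown or orange is not meant.

How it is judged:
On the way, in this order (a step that is already met when the one before it is completed fails the run):
1. the treadle is pressed down to its stop (value of joint treadle above 0.25 rad), for 0.7 s.
2. every disc stands on edge in the rack (angle between disc1_mid's own z axis and vertical between 1.2 and 1.94 rad and x of disc1_mid in the frame of rack between -0.066 and 0.066 m and y of disc1_mid in the frame of rack between -0.03 and 0.03 m and z of disc1_mid in the frame of rack between 0.028 and 0.044 m and angle between disc2_mid's own z axis and vertical between 1.2 and 1.94 rad and x of disc2_mid in the frame of rack between -0.066 and 0.066 m and y of disc2_mid in the frame of rack between -0.03 and 0.03 m and z of disc2_mid in the frame of rack between 0.028 and 0.044 m and angle between disc3_mid's own z axis and vertical between 1.2 and 1.94 rad and x of disc3_mid in the frame of rack between -0.066 and 0.066 m and y of disc3_mid in the frame of rack between -0.03 and 0.03 m and z of disc3_mid in the frame of rack between 0.028 and 0.044 m), for 0.2 s.
3. the cover lies on the nest block with both pins through its holes (horizontal distance between cover_under and nest_top below 0.005 m and angle between the y axis of cover_under and the y axis of nest_top, either way round below 0.08 rad and z of cover_under in the frame of nest_top between -0.004 and 0.004 m and angle between cover_under's own z axis and vertical below 0.06 rad), for 0.2 s.
4. the treadle is pressed down to its stop again, with the cover on (all of step 3 and value of joint treadle above 0.25 rad), for 0.7 s.
At the end, for the whole second after the job is handed in: every disc stands on edge (within about 21 degrees of upright) in a rack slot, its centre at racked height to within 8 mm; the cover lies level on the nest block, centred within 5 mm and 0.08 rad, its underside within 4 mm of the block's top; the treadle is up; all at rest (all of step 2 and all of step 3 and linear speed of each of disc1, disc2, disc3, cover below 0.03 m/s and value of joint treadle below 0.06 rad); the robot touches nothing.
It fails at once if one of the bystanders (mouse, caliper, oil bottle, collet nut, tool case) is moved more than 3 cm (distance of any of mouse, caliper, oil, collet_nut, endmill_case from where it was at the start of the episode above 0.03 m).
Of disc1, disc2, disc3 only 2 to 3 are there at a start; the rules pass over those that are not, and their reading is None.
At some moment in a run one of cover may be knocked a few centimetres aside while the robot is not near it.
It also fails if it takes over 210 s, if anything falls off the work surface, if the arm or the gripper's body presses on something with over 40 N, if the wrist force passes 120 N, or if a joint passes its speed limit or range.

### The arm

A 6-joint arm with a two-finger parallel gripper is mounted at the origin on the work surface. World frame = base frame: x ahead of the robot, y to its left, z up, the work surface at z = 0. Lengths are in m, angles in rad, forces in N, time in s.
With the tool pointing down it reaches from about 0.25 to 0.725 m from the base axis. Payload 4 kg.
Tool frame: the origin (TCP) lies on the front face of the gripper's body, between the roots of the fingers; the fingertips stand 73 mm ahead of it and the grasp point (between the pads) lies 54 mm ahead of it; z points along the fingers, y is the line along which they close (so a half turn about z gives the same grasp; the last joint's range is limited). The gripper opens to 85 mm and grips with 20 to 120 N. Pads are 22 mm wide; open, the fingers measure 114 mm over their backs; the gripper's body (76 mm by 85 mm) begins 54 mm behind the grasp point. The pads swing forward as they close: fully open they stand 13 mm farther back than shut.
Start: joints at [-1.284, 0.241, 0.005, 1.335, 0, 1.571], TCP at [0.141, -0.48, 0.304] pointing down, gripper open.
Joint ranges: [-2.72, 2.72], [-1.05, 1.87], [-1.09, 1.28], [-1.99, 2.15], [-1.42, 1.44], [-3.14, 3.14]. Speed limits (rad/s): [2.79, 2.79, 3.14, 3.14, 3.14, 3.14].

### API

Orientations are given as a unit quaternion [x, y, z, w].
In Python, from workcell import bot gives the robot as it stands. The module is installed in compiled form; this text tells all that it offers.
- The arm moves only by the tool step_arm, never from a script. Its argument "rows" is a list of rows, each a list of 2 entries, a list of its own where there are three numbers: the shift along the tool's x, y, z in mm, then the turn about the tool's z in degrees. A call has 1 to 12 rows; each row is the pose to reach, as a shift and turn from the pose commanded when the call began, along the tool's axes at that moment; what a row does not reach only later rows make up. A row lasts 1/8 s, in which the tool goes at most 62.5 mm and 10.7 degrees, less where a joint would pass 70% of its speed; a pose out of reach is approached as far as the arm can. A call with a gripper value outside its range is refused whole. "claw" is the gripper's target within -1 to 1 (shut at 1, half-way at 0, fully open at -1), set as the call begins (left out, the last holds). The fingers move at their own pace and stop on an object; the grip force is fixed at half the most. Time passes only in rows, so rows that repeat a pose let the fingers close. It gives the time, the measured TCP pose, the force, the opening and the grip force at its end, in the units of the state.
- bot.get_obs(): the state, without advancing time (a new reading comes with each control period).
- bot.camera(name): name is "scene" or "top"; returns (picture, depth): 400x640x3 uint8, red, green, blue; 400x640 float32, m along the optical axis (not along the pixel's ray), 0 where there is no reading.
- bot.camera_params(name): a dict with "fx", "fy", "cx", "cy" (pixels), "pose" (4x4, takes a point from camera to world coordinates). Camera axes: x right, y up, looking along -z (the intrinsics and any distortion apply to the point x, -y, -z); pixel columns grow to the right and rows downward; lengths in m; the calibration is good to about 2 mm. A picture is of the moment at which its call begins. camera_params takes no time and is no camera call.
- bot.job_done(): hands the job in; it is judged then, once.
Trained networks look in the newest picture that a camera, given by its name, has taken for a name from the list of things; names that differ only in an ending like _2 or _b are one class to them, and where a whole thing is asked for, a point or a joint stands for the part that bears it (a point fixed in the world has none). Each returns a list of dicts, best first, with "score" (0 to 1); they miss things now and then, are a little off and sometimes report something else, mostly with a low value. They report only what shows in the picture. A call takes as long as a camera call. They do not tell look-alikes from the thing itself.
- bot.trace(target, camera): "pixels" (400x640 bool, what is visible of it) and "uv" ([column, row] in pixels, amid what is visible of it).
The state is a dict: "clock": time; "joint_pos": joint angles; "joint_vel": joint speeds; "tau": joint torques, N m; "eef_pos": TCP position; "tool_rot": TCP orientation; "ft_force": force on the tool from outside, world axes, zero at the start; "ft_torque": the same for the moment, N m; "grip_width": finger opening in m; "grasp_force": force on a finger pad.
Only numpy, scipy, OpenCV 4.12 (cv2) and the standard library are available. Lean on these libraries where they do the work, as an engineer would, in place of code of your own. Each camera call takes 0.05 s, during which the arm holds its last target. There are 200 camera calls.

## Working session

There is one attempt and no reset: what is moved stays moved. The work goes in short steps, Python scripts to look and compute and a tool call to move; the robot and the scene stay as the last step left them, time stands still between calls to the robot, and variables do not carry over. Pictures are saved under pics/ and viewed, at most 14 in all, crops included, and the job is handed in when it is done.

Besides the shell and the picture viewer there is one more tool, called after "Emit:" as name(argument=value, ...), one argument or row to a line, values as JSON. step_arm: Moves the arm, as the interface text tells. Its arguments: {"type":"object","properties":{"rows":{"type":"array"},"claw":{"type":"number"}},"required":["rows"]}

```bash
mkdir -p pics; cat > h.py <<'E'
import numpy as np, cv2
from workcell import bot
from scipy.spatial.transform import Rotation as R
def cloud(name,d):
    p=bot.camera_params(name); h,w=d.shape
    u,v=np.meshgrid(np.arange(w),np.arange(h))
    c=np.stack([(u-p['cx'])/p['fx']*d,-(v-p['cy'])/p['fy']*d,-d],-1)
    P=np.array(p['pose']); return c@P[:3,:3].T+P[:3,3]
def snap(name,fn=None):
    im,d=bot.camera(name)
    if fn: cv2.imwrite('pics/'+fn,im[:,:,::-1])
    return im,d,cloud(name,d)
E
python3 - <<'E'
from h import *
print({k:v for k,v in bot.camera_params('top').items()})
for n in ['scene','top']: snap(n,n+'1.png')
o=bot.get_obs(); print(o['eef_pos'],o['tool_rot'],o['clock'],R.from_quat(o['tool_rot']).as_matrix().round(2))
E
```

```text
{'fx': 400.26570192971747, 'fy': 400.26570192971747, 'cx': 320.74402676580655, 'cy': 194.28192189347084, 'pose': array([[-0.0071853 ,  0.98305898, -0.18314863,  0.33630043],
       [-0.99981788, -0.01030085, -0.01606539, -0.01279234],
       [-0.01767981,  0.18299984,  0.98295396,  1.24198415],
       [ 0.        ,  0.        ,  0.        ,  1.        ]])}
[ 0.14131965 -0.47916278  0.30310736] [ 9.89737442e-01  1.42894726e-01 -1.31476376e-04 -9.35619055e-04] 0.1 [[ 0.96  0.28 -0.  ]
 [ 0.28 -0.96  0.  ]
 [ 0.   -0.   -1.  ]]
```

View pics/top1.png

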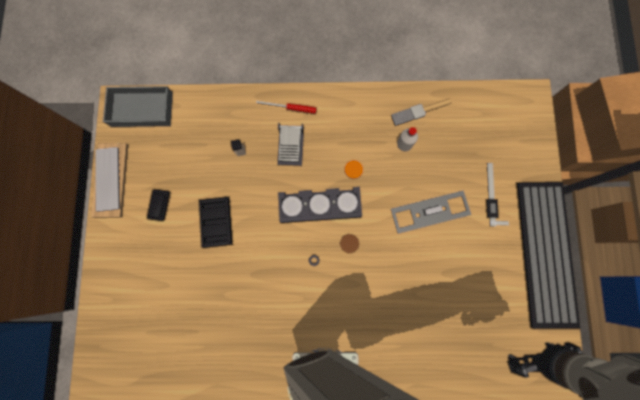

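View pics/scene1.png

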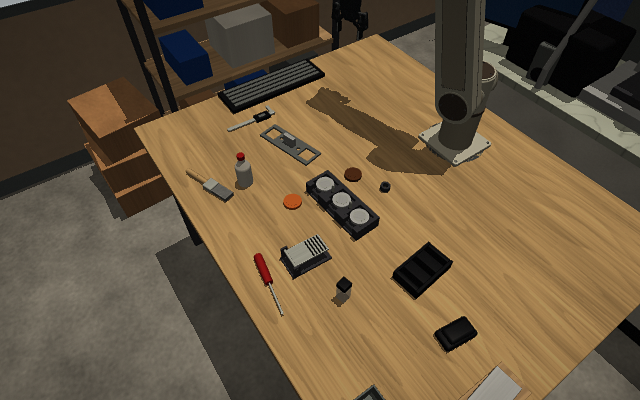

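The top view shows the nest at (320,205) with three discs, the treadle at (290,143), the rack at (216,222), the cover at (431,211) and the decoy discs at (349,243) and (353,169). Next I measure these.

```bash
cat >> h.py <<'E'
def measure(name,cam,XYZ):
    r=bot.trace(name,cam); out=[]
    for t in r[:4]:
        m=t['pixels']&np.isfinite(XYZ).all(-1); p=XYZ[m]
        z=np.percentile(p[:,2],[5,50,90])
        q=p
        rect=cv2.minAreaRect((q[:,:2]*1000).astype(np.float32))
        print(name,cam,round(t['score'],2),np.round(t['uv']),m.sum(),'z',z.round(3),'rect',np.round(rect[0],1),np.round(rect[1],1),round(rect[2],1))
        out.append(m)
    return out
E
python3 - <<'E'
from h import *
for cam in ['top','scene']:
    im,d,X=snap(cam)
    np.savez('c_'+cam,im=im,X=X,d=d)
    for n in ['nest','rack','treadle','cover_grip','disc1_mid']:
        ms=measure(n,cam,X)
        if ms: np.save(f'm_{cam}_{n}',ms[0])
im=cv2.imread('pics/top1.png')
cv2.imwrite('pics/crop.png',cv2.resize(im[100:270,180:490],None,fx=2.5,fy=2.5,interpolation=cv2.INTER_CUBIC))
E
```

```text
nest top 0.58 [315. 212.] 1648 z [0.005 0.042 0.047] rect [511.6  22.4] [250.2 255.6] 57.0
nest top 0.51 [349. 205.] 304 z [0.039 0.044 0.047] rect [537.1 -71.2] [61. 58.] 0.9
rack top 0.66 [215. 224.] 1577 z [0.004 0.034 0.038] rect [454.9 182.3] [426.  164.8] 79.8
rack top 0.51 [291. 207.] 308 z [0.04  0.044 0.047] rect [438.5  60.7] [245.1  58.3] 22.3
rack top 0.43 [319. 217.] 1645 z [0.006 0.042 0.047] rect [458.2   7.5] [245.8 251.5] 3.6
treadle top 0.83 [289. 144.] 661 z [0.041 0.045 0.048] rect [552.7  73.2] [458.1  83.9] 11.3
cover_grip top 0.81 [429. 210.] 1595 z [0.001 0.006 0.011] rect [ 468.5 -220.7] [106.2 481.2] 20.0
cover_grip top 0.7 [321. 204.] 284 z [0.04  0.044 0.047] rect [529.6  14.4] [56.8 53.1] 0.4
disc1_mid top 0.64 [291. 208.] 304 z [0.04  0.044 0.047] rect [450.6  39.8] [245.  57.] 37.8
nest scene 0.8 [342. 205.] 1673 z [0.006 0.043 0.048] rect [720.9 315.2] [964.5 213.3] 58.2
nest scene 0.52 [419. 270.] 1810 z [0.007 0.035 0.039] rect [750.2 450.5] [755.1 136.3] 24.5
nest scene 0.47 [304. 250.] 685 z [0.043 0.047 0.049] rect [858.8 379. ] [702.8 114.8] 63.8
rack scene 0.6 [418. 269.] 1822 z [0.006 0.035 0.039] rect [740.5 449.6] [773.5 129.8] 24.5
treadle scene 0.58 [306. 250.] 708 z [0.043 0.047 0.049] rect [857.8 379.4] [703.  117.1] 63.8
cover_grip scene 0.61 [292. 142.] 891 z [0.002 0.008 0.024] rect [718.4 135.7] [1256.1  203.4] 66.1
disc1_mid scene 0.63 [359. 219.] 261 z [0.04  0.045 0.048] rect [773.3 376.6] [824.8  55.8] 48.9
disc1_mid scene 0.59 [340. 209.] 1811 z [0.004 0.042 0.048] rect [708.  296.4] [1009.2  219. ] 58.4
```

View pics/crop.png

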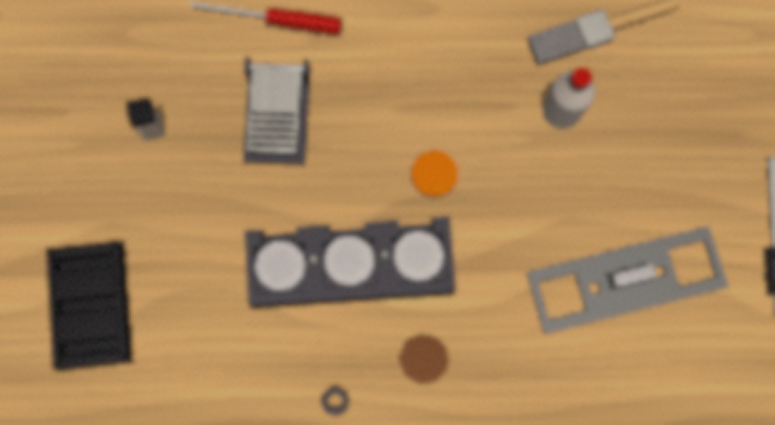

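```bash
cat >> h.py <<'E'
def plane(cam,uv,z):
    p=bot.camera_params(cam); P=np.array(p['pose']); uv=np.atleast_2d(uv).astype(float)
    c=np.stack([(uv[:,0]-p['cx'])/p['fx'],-(uv[:,1]-p['cy'])/p['fy'],-np.ones(len(uv))],-1)@P[:3,:3].T
    return P[:3,3]+c*((z-P[2,3])/c[:,2])[:,None]
def rect(cam,m,z):
    # largest blob's outline, on plane z
    n,l,s,_=cv2.connectedComponentsWithStats(m.astype(np.uint8)); k=1+np.argmax(s[1:,4])
    v,u=np.nonzero(l==k); r=cv2.minAreaRect((plane(cam,np.c_[u,v],z)[:,:2]*1000).astype(np.float32)); return np.round(r[0],1),np.round(r[1],1),round(r[2],1)
E
python3 - <<'E'
from h import *
for cam in ['top','scene']:
    f=np.load(f'c_{cam}.npz'); X=f['X'];d=f['d'];im=f['im'].astype(int)
    for n,z,t in [('nest',.044,.008),('rack',.036,.008),('treadle',.045,.01),('cover_grip',.006,.006)]:
        m=np.load(f'm_{cam}_{n}.npy')&(d>0)
        mz=m&(abs(X[...,2]-z)<t)
        print(cam,n,m.sum(),mz.sum(),rect(cam,mz,z))
        if n=='nest':
            g=mz&(im.min(-1)>110); N,l,s,c=cv2.connectedComponentsWithStats(g.astype(np.uint8))
            for i in range(1,N):
                if s[i,4]>50: print(' disc',s[i,4],plane(cam,c[i],z).round(4))
        if n=='cover_grip':
            g=m&(X[...,2]>.032)
            if g.sum(): print(' rib',g.sum(),rect(cam,g,.042))
        if n=='treadle':
            for b in np.arange(.6,.82,.02):
                k=m&(abs(X[...,0]-b)<.01)
                if k.sum(): print('  x',b.round(2),'z',np.median(X[...,2][k]).round(4),'y',X[...,1][k].min().round(3),X[...,1][k].max().round(3))
E
```

```text
top nest 1644 1128 (array([529.5,  12. ]), array([ 93.1, 251.6]), 3.4)
top rack 1569 1079 (array([480.4, 332.3]), array([149.6,  92.6]), 5.9)
top treadle 659 656 (array([721., 105.]), array([ 62.1, 107.6]), 86.9)
  x 0.66 z 0.0456 y 0.08 0.135
  x 0.68 z 0.045 y 0.076 0.143
  x 0.7 z 0.045 y 0.076 0.136
  x 0.72 z 0.0449 y 0.076 0.136
  x 0.74 z 0.0446 y 0.073 0.141
  x 0.76 z 0.0451 y 0.073 0.134
  x 0.78 z 0.0458 y 0.077 0.13
top cover_grip 1587 1417 (array([ 508.5, -331.9]), array([ 81.2, 238.5]), 13.5)
 rib 93 (array([ 508. , -330.5]), array([16. , 51.2]), 13.5)
scene nest 1662 984 (array([533.2,  11.8]), array([ 97.4, 256.9]), 3.5)
scene rack 1815 1249 (array([485. , 332.5]), array([154.4,  92.3]), 6.0)
scene treadle 703 697 (array([722.3, 103.9]), array([ 64.3, 106.4]), 87.1)
  x 0.66 z 0.0446 y 0.081 0.107
  x 0.68 z 0.047 y 0.074 0.138
  x 0.7 z 0.0468 y 0.072 0.137
  x 0.72 z 0.0466 y 0.074 0.136
  x 0.74 z 0.0469 y 0.045 0.135
  x 0.76 z 0.0467 y 0.069 0.133
  x 0.78 z 0.0472 y 0.075 0.13
scene cover_grip 890 705 (array([ 510.4, -334.4]), array([ 89.3, 240.1]), 12.8)
 rib 73 (array([ 513.4, -329.3]), array([25.1, 60.1]), 13.7)
```

```bash
cat > go.py <<'E'
# python3 go.py x y ztip yaw_of_tool_y(deg) [mm] -> shift and turn
import sys; from h import *
x,y,z,yaw=map(float,sys.argv[1:5]); o=bot.get_obs(); M=R.from_quat(o['tool_rot']).as_matrix()
d=M.T@(np.array([x,y,z+73])-1000*o['eef_pos'])
a=np.degrees(np.arctan2(M[1,1],M[0,1])); t=-((yaw-a+180)%360-180)
print('shift',d.round(1),'turn',round(t,1),'| tip',(1000*o['eef_pos']-[0,0,73]).round(1),'yaw',a.round(1),'F',np.round(o['ft_force'],1),'w',round(o['grip_width'],4),'gf',round(o['grasp_force'],1),'t',round(o['clock'],1))
E
python3 go.py 688 106.5 90 -3.1
```

```text
shift [ 690.  -407.5  140.9] turn -70.5 | tip [ 141.4 -479.6  230.9] yaw -73.6 F [-0.6  0.3 -0.7] w 0.0856 gf 0.0 t 0.7
```

Emit:
step_arm(
  rows=[
    [[345, -204, 0], -35],
    [[345, -204, 0], -35],
    [[345, -204, 0], -35],
    [[345, -204, 0], -35],
    [[345, -204, 0], -35],
    [[345, -204, 0], -35],
    [[345, -204, 0], -35],
    [[690, -407, 70], -70.5],
    [[690, -407, 70], -70.5],
    [[690, -407, 70], -70.5],
    [[690, -407, 70], -70.5],
    [[690, -407, 70], -70.5],
  ],
  claw=1,
)

```text
clock: 2.2
eef_pos: [0.6263, 0.0401, 0.2498]
tool_rot: [0.726, 0.688, 0.0, 0.0]
ft_force: [0.7, 0.0, 1.2]
grip_width: -0.0003
grasp_force: 0.0
```

```bash
python3 go.py 688 106.5 50 -3.1
```

```text
shift [ 69.6  58.1 126.8] turn 0.1 | tip [626.3  40.1 176.8] yaw -3.0 F [0.7 0.  1.2] w -0.0003 gf 0.0 t 2.2
```

Emit:
step_arm(
  rows=[
    [[70, 58, 0], 0],
    [[70, 58, 0], 0],
    [[70, 58, 60], 0],
    [[70, 58, 115], 0],
    [[70, 58, 115], 0],
    [[70, 58, 115], 0],
  ],
)

```text
clock: 2.95
eef_pos: [0.6877, 0.1053, 0.1371]
tool_rot: [0.726, 0.688, 0.001, 0.001]
ft_force: [-0.2, 0.1, -0.4]
grip_width: 0.0003
grasp_force: 0.0
```

```bash
python3 go.py 688 106.5 20 -3.1; python3 - <<'E'
from h import *
snap('scene','tr.png')
im=cv2.imread('pics/tr.png'); cv2.imwrite('pics/trc.png',cv2.resize(im[140:330,200:440],None,fx=3,fy=3))
E
```

```text
shift [ 1.2  0.1 44.1] turn 0.0 | tip [687.7 105.3  64.1] yaw -3.1 F [-0.2  0.1 -0.4] w 0.0003 gf 0.0 t 3.0
```

View pics/trc.png

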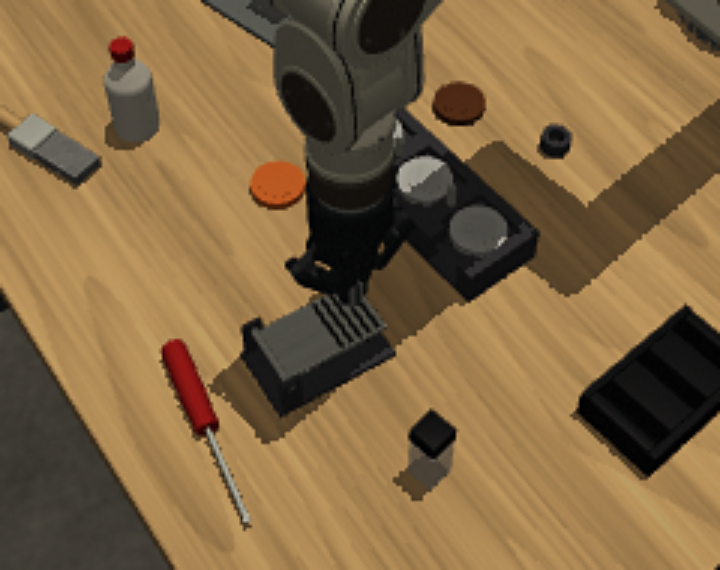

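The closed fingertips sit over the striped free end of the treadle, at about (355,300) in the crop, and the hinge ears are at the far end. Now pressing.

Emit:
step_arm(
  rows=[
    [[0, 0, 20], 0],
    [[0, 0, 28], 0],
    [[0, 0, 34], 0],
    [[0, 0, 38], 0],
    [[0, 0, 41], 0],
    [[0, 0, 43], 0],
    [[0, 0, 44], 0],
  ],
)

```text
clock: 3.88
eef_pos: [0.6905, 0.1054, 0.0969]
tool_rot: [0.726, 0.688, 0.004, 0.004]
ft_force: [1.4, -0.4, 11.5]
grip_width: -0.0
grasp_force: 4.8
```

Emit:
step_arm(
  rows=[
    [[0, 0, 3], 0],
    [[0, 0, 5], 0],
    [[0, 0, 5], 0],
    [[0, 0, 5], 0],
    [[0, 0, 5], 0],
  ],
)

```text
clock: 4.5
eef_pos: [0.6911, 0.1054, 0.0941]
tool_rot: [0.726, 0.688, 0.005, 0.004]
ft_force: [-1.0, -0.9, 17.2]
grip_width: -0.0001
grasp_force: 8.2
```

Emit:
step_arm(
  rows=[
    [[0, 0, 3], 0],
    [[0, 0, 3], 0],
    [[0, 0, 3], 0],
    [[0, 0, 3], 0],
    [[0, 0, 3], 0],
    [[0, 0, 3], 0],
    [[0, 0, 3], 0],
    [[0, 0, 3], 0],
    [[0, 0, 3], 0],
    [[0, 0, 3], 0],
  ],
)

```text
clock: 5.75
eef_pos: [0.6913, 0.1054, 0.0936]
tool_rot: [0.726, 0.688, 0.006, 0.005]
ft_force: [-4.5, -1.5, 26.7]
grip_width: 0.0
grasp_force: 13.4
```

Emit:
step_arm(
  rows=[
    [[0, 0, -20], 0],
    [[0, 0, -60], 0],
    [[0, 0, -110], 0],
    [[0, 0, -110], 0],
  ],
)

```text
clock: 6.25
eef_pos: [0.6897, 0.1056, 0.2012]
tool_rot: [0.726, 0.688, 0.005, 0.004]
ft_force: [0.4, 0.0, -0.0]
grip_width: -0.0002
grasp_force: 0.0
```

```bash
python3 - <<'E'
import numpy as np
c=np.array([530,12.]);a=np.radians(3.4);ex=np.array([np.cos(a),np.sin(a)]);ey=np.array([-ex[1],ex[0]])
for i,y in ((1,84),(2,0),(3,-84)):
  print(i,'press',(c+ey*y+ex*24).round(1),'grip',(c+ey*y+ex*2).round(1),'ctr',(c+ey*y).round(1))
c=np.array([481.5,332.3]);a=np.radians(5.9);ex=np.array([np.cos(a),np.sin(a)])
for x in (-52,0,52): print('slot',(c+ex*x).round(1))
E
python3 go.py 555.3 13.4 60 3.4
```

```text
1 press [549.   97.3] grip [527.  96.] ctr [525.   95.9]
2 press [554.   13.4] grip [532.   12.1] ctr [530.  12.]
3 press [558.9 -70.4] grip [537.  -71.7] ctr [535.  -71.9]
slot [429.8 327. ]
slot [481.5 332.3]
slot [533.2 337.6]
shift [ -99.5 -130.1   66.2] turn -6.5 | tip [689.7 105.6 128.2] yaw -3.1 F [ 0.4  0.  -0. ] w -0.0002 gf 0.0 t 6.2
```

```bash
python3 - <<'E'
from h import *
im=np.load('c_top.npz')['im']; g=cv2.cvtColor(im,cv2.COLOR_RGB2GRAY); m=(g>120)&(im.max(-1).astype(int)-im.min(-1)<30)
m[:180]=0;m[225:]=0
N,l,s,c=cv2.connectedComponentsWithStats(m.astype(np.uint8))
for i in range(1,N):
    if 270<c[i][0]<370 and s[i,4]>2: print(s[i,2:],plane('top',c[i],.044 if s[i,4]>100 else .073).round(4))
E
python3 go.py 549 97.3 60 3.4
```

```text
[ 21  20 321] [[ 0.5351 -0.0726  0.044 ]]
[ 20  20 318] [[0.5305 0.0115 0.044 ]]
[ 20  20 317] [[0.5249 0.0955 0.044 ]]
shift [ -16.1 -140.9   66.3] turn -6.5 | tip [689.7 105.6 128.2] yaw -3.1 F [ 0.4  0.  -0. ] w -0.0002 gf 0.0 t 6.2
```

Emit:
step_arm(
  rows=[
    [[-16, -141, 0], -6.5],
    [[-16, -141, 0], -6.5],
    [[-16, -141, 40], -6.5],
    [[-16, -141, 66], -6.5],
    [[-16, -141, 80], -6.5],
    [[-16, -141, 88], -6.5],
    [[-16, -141, 94], -6.5],
    [[-16, -141, 98], -6.5],
    [[-16, -141, 99], -6.5],
    [[-16, -141, 99], -6.5],
  ],
)

```text
clock: 7.5
eef_pos: [0.5508, 0.0975, 0.0977]
tool_rot: [0.686, 0.728, 0.005, 0.004]
ft_force: [7.0, -0.4, 5.5]
grip_width: 0.0001
grasp_force: 4.2
```

Emit:
step_arm(
  rows=[
    [[0, 0, -20], 0],
    [[0, 0, -70], 0],
    [[0, 0, -70], 0],
  ],
)

```text
clock: 7.88
eef_pos: [0.5483, 0.0974, 0.1689]
tool_rot: [0.686, 0.728, 0.004, 0.003]
ft_force: [0.1, 0.1, -0.3]
grip_width: 0.0
grasp_force: 0.0
```

```bash
python3 - <<'E'
from h import *
im,d,X=snap('scene','t1.png')
cv2.imwrite('pics/t1c.png',cv2.resize(im[150:270,280:420,::-1],None,fx=4,fy=4))
E
python3 go.py 558.5 -71 60 3.4
```

```text
shift [-168.6    1.4   33.6] turn 0.0 | tip [546.9  97.1  93.7] yaw 3.4 F [-0.3 -0.2 -0.8] w 0.0001 gf 0.0 t 7.9
```

View pics/t1c.png

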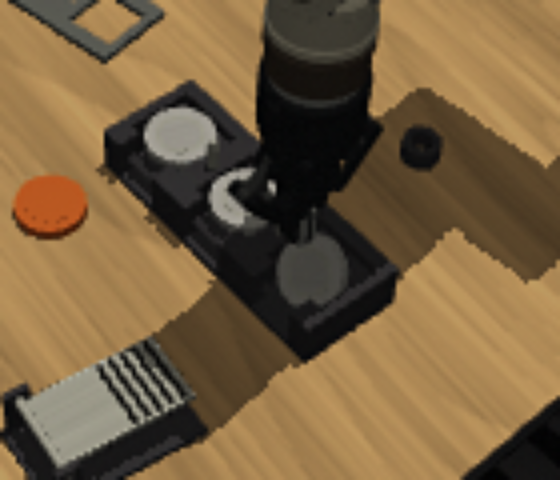

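The disc at (312,270) in the crop shows more of its face than the flat ones, so it looks tipped. I check with depth.

```bash
cat > disc.py <<'E'
import sys; from h import *
# height profile along nest x for pocket i (nest frame mm)
im,d,X=snap('scene')
def prof(i,lo=35,hi=80):
    a=np.radians(3.4);ex=np.array([np.cos(a),np.sin(a)]);ey=np.array([-ex[1],ex[0]])
    q=X[...,:2]*1000-[530,12]; u=q@ex; v=q@ey-(84,0,-84)[i-1]; z=X[...,2]*1000
    k=(d>0)&(abs(v)<12)&(z>5)&(z<hi)&(abs(u)<45)
    print(i,[(b,int(k[abs(u-b)<3]. sum()) and int(z[k&(abs(u-b)<3)].max())) for b in range(-30,36,6)], [(b,int(np.median(z[k&(abs(u-b)<3)])) if (k&(abs(u-b)<3)).any() else 0) for b in range(-30,36,6)]) if 0 else print(i,[(b,int(np.median(z[k&(abs(u-b)<3)])) if (k&(abs(u-b)<3)).any() else None) for b in range(-30,36,6)])
for i in map(int,sys.argv[1:]): prof(i)
E
sed -i '/print(i,\[(b,int(k/s/.*/    print(i,[(b,int(np.median(z[k\&(abs(u-b)<3)])) if (k\&(abs(u-b)<3)).any() else None) for b in range(-30,36,6)])/' disc.py
python3 disc.py 1 2 3
```

```text
1 [(-30, 38), (-24, 36), (-18, None), (-12, 64), (-6, 61), (0, 57), (6, 49), (12, 43), (18, 35), (24, 27), (30, 22)]
2 [(-30, None), (-24, 41), (-18, 46), (-12, None), (-6, None), (0, None), (6, None), (12, 46), (18, 45), (24, 44), (30, 40)]
3 [(-30, 41), (-24, 46), (-18, 46), (-12, 47), (-6, 45), (0, 46), (6, 46), (12, 45), (18, 46), (24, 46), (30, 44)]
```

```bash
cat > tilt.py <<'E'
import sys; from h import *
def tilt(i,cam='scene',yaw=3.4,c=(530,12)):
    im,d,X=snap(cam)
    a=np.radians(3.4);ex=np.array([np.cos(a),np.sin(a)]);ey=np.array([-ex[1],ex[0]])
    q=X[...,:2]*1000-[530,12]; P=np.stack([q@ex,q@ey-(84,0,-84)[i-1],X[...,2]*1000],-1)
    g=im.max(-1)
    k=(d>0)&(abs(P[...,1])<20)&(abs(P[...,0])<40)&(P[...,2]<75)&(g>75)
    p=P[k]
    best=None
    for _ in range(300):
        s=p[np.random.choice(len(p),3)]; n=np.cross(s[1]-s[0],s[2]-s[0]); L=np.linalg.norm(n)
        if L<50: continue
        n/=L; w=abs((p-s[0])@n)<2
        if best is None or w.sum()>best.sum(): best=w
    r=p[best]; cen=r.mean(0); n=np.linalg.svd(r-cen)[2][2]; n*=np.sign(n[2])
    print(i,cam,len(p),best.sum(),'normal',n.round(2),'tilt',np.degrees(np.arccos(n[2])).round(1),'cen',cen.round(1),'min',np.percentile(r,3,0).round(1),'max',np.percentile(r,97,0).round(1))
for i in map(int,sys.argv[1:]): tilt(i)
E
python3 tilt.py 1 3
```

```text
1 scene 3 3 normal [-0.5  -0.64  0.58] tilt 54.3 cen [23.4  9.6 28.3] min [18.1  4.  25.3] max [28.6 17.5 32.5]
3 scene 160 104 normal [ 0.03 -0.03  1.  ] tilt 2.1 cen [ 3.7  0.2 45.7] min [-22.5 -17.9  43.5] max [28.5 19.1 47.7]
```

```bash
sed -i 's/g>75/g>48/' tilt.py; python3 tilt.py 1
```

```text
1 scene 185 131 normal [0.78 0.01 0.62] tilt 51.5 cen [ 9.   0.3 45.7] min [ -6.6 -18.1  24.8] max [26.7 18.5 65.6]
```

```bash
python3 go.py 553 97.5 18 3.4
```

```text
shift [ 0.3  9.1 71.8] turn 0.0 | tip [544.2  96.7  89.9] yaw 3.4 F [-0.9  0.2  0.5] w -0.0001 gf 0.0 t 8.1
```

Emit:
step_arm(
  rows=[
    [[0, 9, 40], 0],
    [[0, 9, 40], 0],
    [[0, 9, 40], 0],
    [[0, 9, 40], 0],
  ],
)

```text
clock: 8.62
eef_pos: [0.5544, 0.0975, 0.1251]
tool_rot: [0.686, 0.728, 0.001, 0.0]
ft_force: [0.9, -0.2, 0.3]
grip_width: -0.0002
grasp_force: 0.0
```

```bash
python3 go.py 553 97.5 18 3.4
```

```text
shift [ 0.1 -1.5 34.1] turn 0.0 | tip [554.4  97.5  52.1] yaw 3.4 F [ 0.9 -0.2  0.3] w -0.0002 gf 0.0 t 8.6
```

Emit:
step_arm(
  rows=[
    [[0, -1, 15], 0],
    [[0, -1, 23], 0],
    [[0, -1, 28], 0],
    [[0, -1, 32], 0],
    [[0, -1, 35], 0],
    [[0, -1, 35], 0],
    [[0, -1, 35], 0],
  ],
)

```text
clock: 9.5
eef_pos: [0.5526, 0.0972, 0.0963]
tool_rot: [0.686, 0.728, 0.001, 0.001]
ft_force: [-17.9, -2.8, 46.8]
grip_width: 0.0001
grasp_force: 23.2
```

Emit:
step_arm(
  rows=[
    [[0, 0, -25], 0],
    [[0, 0, -70], 0],
    [[0, 0, -70], 0],
    [[0, 0, -70], 0],
  ],
)

```text
clock: 10.0
eef_pos: [0.5526, 0.0973, 0.1586]
tool_rot: [0.686, 0.728, -0.0, -0.0]
ft_force: [-0.4, -0.3, -0.2]
grip_width: -0.0001
grasp_force: 0.0
```

```bash
python3 tilt.py 1; python3 go.py 559 -71 55 3.4
```

```text
1 scene 149 99 normal [0.94 0.05 0.34] tilt 69.8 cen [13.4 -0.2 40.9] min [  4.4 -17.5  17.9] max [22.  17.7 63.7]
shift [-168.3   -3.2   29.9] turn 0.0 | tip [552.1  97.2  84.9] yaw 3.4 F [ 0.3  0.  -0.7] w -0.0004 gf 0.0 t 10.1
```

Emit:
step_arm(
  rows=[
    [[-168, -1, 0], 0],
    [[-168, -1, 0], 0],
    [[-168, -1, 0], 0],
    [[-168, -1, 0], 0],
    [[-168, -1, 30], 0],
    [[-168, -1, 42], 0],
    [[-168, -1, 50], 0],
    [[-168, -1, 56], 0],
    [[-168, -1, 60], 0],
    [[-168, -1, 61], 0],
    [[-168, -1, 61], 0],
    [[-168, -1, 61], 0],
  ],
)

```text
clock: 11.55
eef_pos: [0.5622, -0.0705, 0.0984]
tool_rot: [0.686, 0.728, 0.0, 0.0]
ft_force: [-0.9, 0.7, -0.3]
grip_width: 0.0001
grasp_force: 0.0
```

Emit:
step_arm(
  rows=[
    [[0, 0, -25], 0],
    [[0, 0, -65], 0],
    [[0, 0, -65], 0],
    [[0, 0, -65], 0],
  ],
)

```text
clock: 12.05
eef_pos: [0.5619, -0.0705, 0.1631]
tool_rot: [0.686, 0.728, 0.0, 0.0]
ft_force: [-0.0, -0.8, -1.8]
grip_width: 0.0003
grasp_force: 0.0
```

```bash
python3 tilt.py 3; python3 go.py 556.5 13.5 24 3.4
```

```text
3 scene 132 85 normal [ 0.94 -0.03  0.35] tilt 69.6 cen [12.7 -2.1 44.8] min [  4.5 -17.8  19. ] max [21.9 18.  67.5]
shift [84.   0.2 65.4] turn 0.0 | tip [561.4 -70.4  89.3] yaw 3.4 F [-0.7 -0.6 -0.8] w -0.0001 gf 0.0 t 12.1
```

Emit:
step_arm(
  rows=[
    [[84, 0, 0], 0],
    [[84, 0, 0], 0],
    [[84, 0, 0], 0],
    [[84, 0, 35], 0],
    [[84, 0, 46], 0],
    [[84, 0, 54], 0],
    [[84, 0, 60], 0],
    [[84, 0, 64], 0],
    [[84, 0, 65], 0],
    [[84, 0, 65], 0],
  ],
)

```text
clock: 13.35
eef_pos: [0.557, 0.0134, 0.0983]
tool_rot: [0.686, 0.728, 0.0, 0.0]
ft_force: [0.7, -1.0, 0.4]
grip_width: 0.0001
grasp_force: 0.0
```

Emit:
step_arm(
  rows=[
    [[0, 0, -25], 0],
    [[0, 0, -65], 0],
    [[0, 0, -65], 0],
    [[0, 0, -65], 0],
  ],
)

```text
clock: 13.85
eef_pos: [0.5568, 0.0134, 0.1631]
tool_rot: [0.686, 0.728, 0.0, 0.0]
ft_force: [-0.7, 0.1, 0.3]
grip_width: -0.0004
grasp_force: 0.0
```

```bash
python3 tilt.py 2 1; python3 go.py 527.5 95.8 44 3.4
```

```text
2 scene 147 107 normal [0.93 0.   0.36] tilt 69.0 cen [12.   0.3 42.8] min [  2.3 -18.4  17.3] max [21.7 19.3 65.4]
1 scene 199 108 normal [0.93 0.04 0.37] tilt 68.0 cen [12.1 -2.5 42.1] min [  1.2 -18.6  13.6] max [23.1 16.4 65.4]
shift [ 84.  -23.6  45.1] turn 0.0 | tip [556.2  13.4  89. ] yaw 3.4 F [-0.2  0.5  1. ] w -0.0004 gf 0.0 t 13.9
```

Emit:
step_arm(
  rows=[
    [[84, -24, 0], 0],
    [[84, -24, 0], 0],
    [[84, -24, 0], 0],
    [[84, -24, 0], 0],
    [[84, -24, 25], 0],
    [[84, -24, 47], 0],
    [[84, -24, 47], 0],
    [[84, -24, 47], 0],
  ],
  claw=0.2,
)

```text
clock: 14.95
eef_pos: [0.5286, 0.0952, 0.1166]
tool_rot: [0.686, 0.728, 0.0, 0.0]
ft_force: [-0.0, 0.6, -0.7]
grip_width: 0.0339
grasp_force: 0.0
```

Emit:
step_arm(
  rows=[
    [[0, 0, 0], 0],
    [[0, 0, 0], 0],
    [[0, 0, 0], 0],
    [[0, 0, 0], 0],
    [[0, 0, 0], 0],
  ],
  claw=1,
)

```text
clock: 15.58
eef_pos: [0.536, 0.0966, 0.1206]
tool_rot: [0.686, 0.728, 0.007, 0.007]
ft_force: [10.6, 0.3, 2.5]
grip_width: 0.0091
grasp_force: 58.3
```

Emit:
step_arm(
  rows=[
    [[0, 4, -15], 0],
    [[0, 4, -30], 0],
    [[0, 4, -60], 0],
    [[0, 4, -110], 0],
    [[0, 4, -110], 0],
    [[0, 4, -110], 0],
  ],
)

```text
clock: 16.32
eef_pos: [0.5312, 0.096, 0.226]
tool_rot: [0.686, 0.728, -0.0, -0.0]
ft_force: [-1.0, 0.0, -1.0]
grip_width: 0.0085
grasp_force: 58.6
```

```bash
python3 go.py 533.2 337.6 49 5.9; python3 - <<'E'
from h import *
im,d,X=snap('scene','g1.png')
cv2.imwrite('pics/g1c.png',cv2.resize(im[100:270,280:450,::-1],None,fx=3,fy=3))
E
```

```text
shift [241.1  16.6 104. ] turn -2.5 | tip [531.2  96.  153. ] yaw 3.4 F [-1.  0. -1.] w 0.0085 gf 58.6 t 16.3
```

View pics/g1c.png

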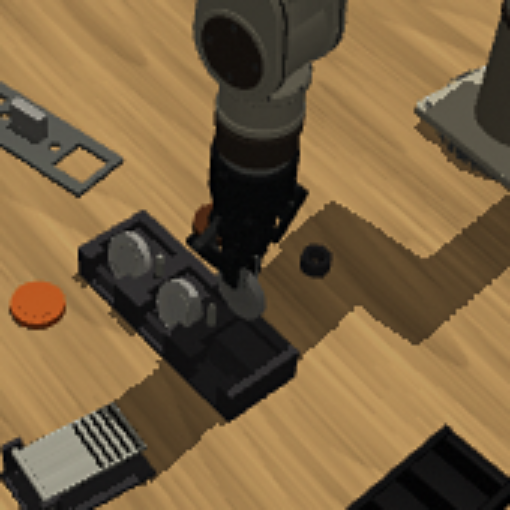

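The disc hangs from the fingers at (243,293) in the crop, and its pocket is empty. I measure how far it hangs below the tips and its tilt.

```bash
cat > held.py <<'E'
from h import *
im,d,X=snap('scene'); o=bot.get_obs(); t=o['eef_pos']-[0,0,.073]
M=R.from_quat(o['tool_rot']).as_matrix()
L=((X-t)@M)*1000
k=(d>0)&(abs(L[...,0])<33)&(abs(L[...,1])<16)&(L[...,2]>3)&(L[...,2]<60)
p=L[k]; print('below tip pts',len(p),'z range',np.percentile(p[:,2],[1,50,97,99.5]).round(1),'x',np.percentile(p[:,0],[2,98]).round(1))
for b in range(5,50,6):
    q=p[abs(p[:,2]-b)<3]
    if len(q)>3: print(b,len(q),'y med',np.median(q[:,1]).round(1),'x',q[:,0].min().round(0),q[:,0].max().round(0))
E
python3 held.py
```

```text
below tip pts 101 z range [ 3.3 17.  34.3 35.6] x [-27.2  28.4]
5 16 y med 6.2 x -27.0 28.0
11 22 y med 5.2 x -31.0 29.0
17 27 y med 6.4 x -29.0 28.0
23 17 y med 6.9 x -24.0 24.0
29 11 y med 6.2 x -20.0 20.0
35 8 y med 6.8 x -15.0 16.0
```

Emit:
step_arm(
  rows=[
    [[241, 17, 0], -2.5],
    [[241, 17, 0], -2.5],
    [[241, 17, 0], -2.5],
    [[241, 17, 0], -2.5],
    [[241, 17, 0], -2.5],
    [[241, 17, 50], -2.5],
    [[241, 17, 65], -2.5],
    [[241, 17, 65], -2.5],
    [[241, 17, 65], -2.5],
    [[241, 17, 65], -2.5],
  ],
)

```text
clock: 17.68
eef_pos: [0.5355, 0.3379, 0.1631]
tool_rot: [0.67, 0.743, 0.002, 0.0]
ft_force: [0.8, 0.3, -0.0]
grip_width: 0.0085
grasp_force: 58.5
```

```bash
python3 go.py 533.2 337.6 46 5.9; python3 - <<'E'
from h import *
im,d,X=snap('scene','r1.png')
cv2.imwrite('pics/r1c.png',cv2.resize(im[170:310,360:500,::-1],None,fx=4,fy=4))
E
```

```text
shift [-0.1 -2.5 44. ] turn 0.0 | tip [535.5 337.9  90.1] yaw 5.9 F [ 0.8  0.3 -0. ] w 0.0085 gf 58.5 t 17.7
```

View pics/r1c.png

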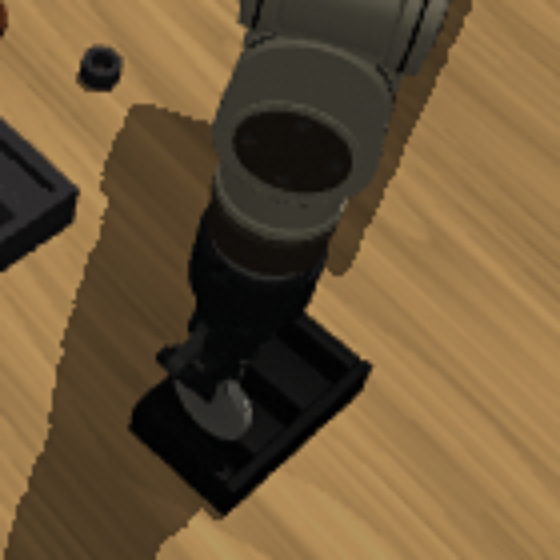

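The disc is above the far slot, at (212,405) in the crop. I lower it slowly and watch the force.

Emit:
step_arm(
  rows=[
    [[0, -2, 0], 0],
    [[0, -2, 10], 0],
    [[0, -2, 18], 0],
    [[0, -2, 24], 0],
    [[0, -2, 28], 0],
    [[0, -2, 28], 0],
  ],
)

```text
clock: 18.48
eef_pos: [0.5323, 0.3373, 0.1325]
tool_rot: [0.67, 0.743, -0.0, -0.0]
ft_force: [0.6, 0.3, -1.3]
grip_width: 0.0086
grasp_force: 58.5
```

```bash
python3 go.py 533.2 337.6 46 5.9
```

```text
shift [ 0.2  0.9 13.5] turn 0.0 | tip [532.3 337.3  59.5] yaw 5.9 F [ 0.6  0.3 -1.3] w 0.0086 gf 58.5 t 18.5
```

Bottom at about 22 mm with no contact, so it is inside the slot. Next I lower it the rest of the way.

Emit:
step_arm(
  rows=[
    [[0, 1, 8], 0],
    [[0, 1, 13], 0],
    [[0, 1, 15], 0],
    [[0, 1, 15], 0],
    [[0, 1, 15], 0],
  ],
)

```text
clock: 19.1
eef_pos: [0.5341, 0.3376, 0.1198]
tool_rot: [0.67, 0.743, 0.001, 0.001]
ft_force: [-1.6, -2.1, 7.1]
grip_width: 0.0083
grasp_force: 59.7
```

Emit:
step_arm(
  rows=[
    [[0, 0, 0], 0],
    [[0, 0, 0], 0],
    [[0, 0, 0], 0],
    [[0, 0, 0], 0],
    [[0, 0, -30], 0],
    [[0, 0, -90], 0],
    [[0, 0, -100], 0],
    [[0, 0, -100], 0],
  ],
  claw=0.2,
)

```text
clock: 20.1
eef_pos: [0.534, 0.3378, 0.2192]
tool_rot: [0.67, 0.743, 0.001, 0.0]
ft_force: [-1.0, 0.3, -1.0]
grip_width: 0.0343
grasp_force: 0.0
```

```bash
cat > rackchk.py <<'E'
from h import *
for cam in ('scene','top'):
    im,d,X=snap(cam)
    a=np.radians(5.9);ex=np.array([np.cos(a),np.sin(a)]);ey=np.array([-ex[1],ex[0]])
    q=X[...,:2]*1000-[481.5,332.3]; u=q@ex; v=q@ey; z=X[...,2]*1000
    for s in (-52,0,52):
        k=(d>0)&(abs(u-s)<18)&(abs(v)<40)&(z>42)&(z<90)
        if k.sum()>5: print(cam,s,k.sum(),'zmax',np.percentile(z[k],[50,95]).round(1),'u',np.percentile(u[k],[5,50,95]).round(1),'v',np.percentile(v[k],[3,50,97]).round(1))
E
python3 rackchk.py; python3 go.py 532 12 42 3.4
```

```text
scene 52 142 zmax [57.4 66.8] u [49.  57.4 59.4] v [-26.2   2.1  26.9]
top 52 67 zmax [61.2 67. ] u [47.1 51.  56.8] v [-27.   -7.6  13.3]
shift [-323.2  -34.2  101.9] turn 2.5 | tip [532.8 337.1 143.5] yaw 5.9 F [ 0.1 -0.9 -0. ] w 0.0344 gf 0.0 t 20.2
```

Emit:
step_arm(
  rows=[
    [[-323, -34, 0], 2.5],
    [[-323, -34, 0], 2.5],
    [[-323, -34, 0], 2.5],
    [[-323, -34, 0], 2.5],
    [[-323, -34, 0], 2.5],
    [[-323, -34, 0], 2.5],
    [[-323, -34, 0], 2.5],
    [[-323, -34, 50], 2.5],
    [[-323, -34, 60], 2.5],
    [[-323, -34, 60], 2.5],
    [[-323, -34, 60], 2.5],
  ],
)

```text
clock: 21.58
eef_pos: [0.5341, 0.0136, 0.1594]
tool_rot: [0.685, 0.728, 0.001, 0.001]
ft_force: [-0.0, 0.5, -0.2]
grip_width: 0.0342
grasp_force: 0.0
```

```bash
python3 go.py 532.5 12 43 3.4
```

```text
shift [-1.5 -1.8 43.4] turn 0.1 | tip [534.1  13.6  86.4] yaw 3.5 F [-0.   0.5 -0.2] w 0.0342 gf 0.0 t 21.6
```

Emit:
step_arm(
  rows=[
    [[-1, -1, 0], 0],
    [[-1, -1, 25], 0],
    [[-1, -1, 43], 0],
    [[-1, -1, 43], 0],
    [[-1, -1, 43], 0],
  ],
)

```text
clock: 22.2
eef_pos: [0.5329, 0.0116, 0.1162]
tool_rot: [0.686, 0.728, 0.001, 0.001]
ft_force: [0.0, 0.2, -0.2]
grip_width: 0.034
grasp_force: 0.0
```

Emit:
step_arm(
  rows=[
    [[0, 0, 0], 0],
    [[0, 0, 0], 0],
    [[0, 0, 0], 0],
    [[0, 0, 0], 0],
    [[0, 0, 0], 0],
  ],
  claw=1,
)

```text
clock: 22.82
eef_pos: [0.5405, 0.012, 0.1198]
tool_rot: [0.686, 0.728, 0.007, 0.007]
ft_force: [10.4, 0.6, 3.1]
grip_width: 0.009
grasp_force: 58.5
```

Emit:
step_arm(
  rows=[
    [[0, 4, -15], 0],
    [[0, 4, -30], 0],
    [[0, 4, -60], 0],
    [[0, 4, -110], 0],
    [[0, 4, -110], 0],
    [[0, 4, -110], 0],
    [[0, 4, -110], 0],
  ],
)

```text
clock: 23.7
eef_pos: [0.5348, 0.0119, 0.2234]
tool_rot: [0.686, 0.728, -0.001, -0.001]
ft_force: [0.4, -0.3, -0.2]
grip_width: 0.0083
grasp_force: 58.7
```

```bash
python3 held.py; python3 go.py 481.5 332.3 90 5.9
```

```text
below tip pts 85 z range [ 3.9 16.6 34.5 35.6] x [-29.2  27.8]
5 13 y med 5.3 x -29.0 28.0
11 23 y med 6.2 x -30.0 29.0
17 17 y med 5.9 x -29.0 28.0
23 14 y med 6.2 x -20.0 25.0
29 9 y med 6.2 x -26.0 17.0
35 9 y med 5.7 x -22.0 13.0
shift [323.  -34.   60.6] turn -2.5 | tip [535.   11.9 150.4] yaw 3.4 F [-0.5  0.1 -0.1] w 0.0085 gf 58.7 t 23.8
```

Emit:
step_arm(
  rows=[
    [[324, -34, 0], -2.5],
    [[324, -34, 0], -2.5],
    [[324, -34, 0], -2.5],
    [[324, -34, 0], -2.5],
    [[324, -34, 0], -2.5],
    [[324, -34, 0], -2.5],
    [[324, -34, 0], -2.5],
    [[324, -34, 40], -2.5],
    [[324, -34, 60], -2.5],
    [[324, -34, 60], -2.5],
    [[324, -34, 60], -2.5],
    [[324, -34, 60], -2.5],
  ],
)

```text
clock: 25.25
eef_pos: [0.4838, 0.3332, 0.1665]
tool_rot: [0.67, 0.742, 0.001, 0.0]
ft_force: [0.2, -0.6, -1.5]
grip_width: 0.0086
grasp_force: 58.6
```

```bash
python3 go.py 481.5 332.3 60 5.9
```

```text
shift [-0.7 -2.4 33.5] turn -0.0 | tip [483.8 333.2  93.5] yaw 5.9 F [ 0.2 -0.6 -1.5] w 0.0086 gf 58.6 t 25.2
```

Emit:
step_arm(
  rows=[
    [[0, -2, 0], 0],
    [[0, -2, 12], 0],
    [[0, -2, 22], 0],
    [[0, -2, 28], 0],
    [[0, -2, 32], 0],
    [[0, -2, 32], 0],
  ],
)

```text
clock: 26.0
eef_pos: [0.4807, 0.333, 0.1326]
tool_rot: [0.67, 0.743, -0.0, -0.0]
ft_force: [0.7, 0.7, -0.4]
grip_width: 0.0083
grasp_force: 58.6
```

```bash
python3 go.py 481.5 332.3 46 5.9
```

```text
shift [-0.8  0.7 13.6] turn 0.0 | tip [480.7 333.   59.6] yaw 5.9 F [ 0.7  0.7 -0.4] w 0.0083 gf 58.6 t 26.0
```

Emit:
step_arm(
  rows=[
    [[0, 1, 8], 0],
    [[0, 1, 13], 0],
    [[0, 1, 15], 0],
    [[0, 1, 15], 0],
    [[0, 1, 15], 0],
  ],
)

```text
clock: 26.62
eef_pos: [0.4823, 0.3333, 0.1195]
tool_rot: [0.67, 0.743, 0.001, 0.0]
ft_force: [-0.9, -1.2, 7.8]
grip_width: 0.0086
grasp_force: 59.8
```

Emit:
step_arm(
  rows=[
    [[0, 0, 0], 0],
    [[0, 0, 0], 0],
    [[0, 0, 0], 0],
    [[0, 0, 0], 0],
    [[0, 0, -30], 0],
    [[0, 0, -90], 0],
    [[0, 0, -100], 0],
    [[0, 0, -100], 0],
    [[0, 0, -100], 0],
  ],
  claw=0.2,
)

```text
clock: 27.75
eef_pos: [0.481, 0.3327, 0.2162]
tool_rot: [0.67, 0.743, -0.002, -0.0]
ft_force: [-0.2, 0.1, -0.8]
grip_width: 0.0345
grasp_force: 0.0
```

```bash
python3 rackchk.py; python3 go.py 537.5 -72 86 3.4; python3 tilt.py 3
```

```text
scene 0 141 zmax [57.1 66.9] u [-2.   5.8  8.6] v [-24.8   2.6  27. ]
scene 52 141 zmax [56.8 67.1] u [49.9 57.1 59.8] v [-24.9   1.7  26.9]
top 0 75 zmax [59.8 67.3] u [-4.6 -0.8  4.9] v [-25.3  -6.2  20.2]
top 52 79 zmax [60.3 67.1] u [46.9 50.8 56.7] v [-25.8  -4.9  21.9]
shift [-408.2   14.6   57.7] turn 2.5 | tip [481.  332.6 143. ] yaw 5.9 F [-0.8  0.6 -0.1] w 0.0341 gf 0.0 t 27.9
3 scene 149 95 normal [ 0.93 -0.02  0.36] tilt 68.8 cen [12.1 -2.  44.1] min [  3.  -18.8  17.6] max [22.  17.6 65.8]
```

Two are racked. Next is disc3.

Emit:
step_arm(
  rows=[
    [[-408, 15, 0], 2.5],
    [[-408, 15, 0], 2.5],
    [[-408, 15, 0], 2.5],
    [[-408, 15, 0], 2.5],
    [[-408, 15, 0], 2.5],
    [[-408, 15, 0], 2.5],
    [[-408, 15, 0], 2.5],
    [[-408, 15, 0], 2.5],
    [[-408, 15, 40], 2.5],
    [[-408, 15, 58], 2.5],
    [[-408, 15, 58], 2.5],
    [[-408, 15, 58], 2.5],
  ],
)

```text
clock: 29.4
eef_pos: [0.5393, -0.0704, 0.1606]
tool_rot: [0.685, 0.728, 0.0, 0.0]
ft_force: [-0.1, -0.3, 0.0]
grip_width: 0.0338
grasp_force: 0.0
```

```bash
python3 go.py 537.5 -72 43 3.4
```

```text
shift [-1.5 -1.9 44.6] turn 0.1 | tip [539.3 -70.4  87.6] yaw 3.5 F [-0.1 -0.3  0. ] w 0.0338 gf 0.0 t 29.4
```

Emit:
step_arm(
  rows=[
    [[-1, -1, 0], 0],
    [[-1, -1, 25], 0],
    [[-1, -1, 44], 0],
    [[-1, -1, 44], 0],
    [[-1, -1, 44], 0],
  ],
)

```text
clock: 30.02
eef_pos: [0.5387, -0.0722, 0.1172]
tool_rot: [0.686, 0.728, 0.001, 0.001]
ft_force: [0.5, 0.5, -0.3]
grip_width: 0.0342
grasp_force: 0.0
```

Emit:
step_arm(
  rows=[
    [[0, 0, 0], 0],
    [[0, 0, 0], 0],
    [[0, 0, 0], 0],
    [[0, 0, 0], 0],
    [[0, 0, 0], 0],
  ],
  claw=1,
)

```text
clock: 30.65
eef_pos: [0.546, -0.0722, 0.1206]
tool_rot: [0.685, 0.728, 0.007, 0.007]
ft_force: [11.8, 0.6, 2.2]
grip_width: 0.009
grasp_force: 57.8
```

Emit:
step_arm(
  rows=[
    [[0, 4, -15], 0],
    [[0, 4, -30], 0],
    [[0, 4, -60], 0],
    [[0, 4, -110], 0],
    [[0, 4, -110], 0],
    [[0, 4, -110], 0],
    [[0, 4, -110], 0],
  ],
)

```text
clock: 31.52
eef_pos: [0.5407, -0.0718, 0.2245]
tool_rot: [0.686, 0.728, -0.001, -0.002]
ft_force: [0.8, -0.0, -1.1]
grip_width: 0.0088
grasp_force: 58.6
```

```bash
python3 held.py; python3 go.py 429.8 327 90 5.9
```

```text
below tip pts 84 z range [ 3.7 17.7 35.  37.2] x [-27.9  28.7]
5 16 y med 5.5 x -16.0 31.0
11 15 y med 6.5 x -28.0 28.0
17 17 y med 6.3 x -28.0 29.0
23 17 y med 6.4 x -22.0 25.0
29 12 y med 6.1 x -23.0 16.0
35 7 y med 6.6 x -20.0 12.0
shift [404.7 -86.8  62.1] turn -2.5 | tip [540.8 -71.8 151.5] yaw 3.4 F [-0.5  1.5 -0. ] w 0.0086 gf 58.6 t 31.6
```

Emit:
step_arm(
  rows=[
    [[406, -87, 0], -2.5],
    [[406, -87, 0], -2.5],
    [[406, -87, 0], -2.5],
    [[406, -87, 0], -2.5],
    [[406, -87, 0], -2.5],
    [[406, -87, 0], -2.5],
    [[406, -87, 0], -2.5],
    [[406, -87, 0], -2.5],
    [[406, -87, 40], -2.5],
    [[406, -87, 60], -2.5],
    [[406, -87, 60], -2.5],
    [[406, -87, 60], -2.5],
  ],
)

```text
clock: 33.08
eef_pos: [0.4314, 0.3278, 0.1666]
tool_rot: [0.67, 0.742, 0.0, 0.0]
ft_force: [0.7, -0.9, -0.4]
grip_width: 0.0081
grasp_force: 58.5
```

```bash
python3 go.py 429.8 327 60 5.9
```

```text
shift [-0.6 -1.7 33.6] turn -0.0 | tip [431.4 327.8  93.6] yaw 5.9 F [ 0.7 -0.9 -0.4] w 0.0081 gf 58.5 t 33.1
```

Emit:
step_arm(
  rows=[
    [[0, -1, 0], 0],
    [[0, -1, 12], 0],
    [[0, -1, 22], 0],
    [[0, -1, 28], 0],
    [[0, -1, 32], 0],
    [[0, -1, 32], 0],
    [[0, -1, 32], 0],
  ],
)

```text
clock: 33.95
eef_pos: [0.43, 0.3282, 0.1343]
tool_rot: [0.67, 0.743, 0.0, 0.0]
ft_force: [-0.2, 0.5, -1.0]
grip_width: 0.0085
grasp_force: 58.5
```

```bash
python3 go.py 429.8 327 46 5.9
```

```text
shift [-1.2 -0.3 15.3] turn 0.0 | tip [430.  328.2  61.3] yaw 5.9 F [-0.2  0.5 -1. ] w 0.0085 gf 58.5 t 34.0
```

Emit:
step_arm(
  rows=[
    [[0, 0, 8], 0],
    [[0, 0, 14], 0],
    [[0, 0, 16], 0],
    [[0, 0, 16], 0],
    [[0, 0, 16], 0],
  ],
)

```text
clock: 34.58
eef_pos: [0.4303, 0.3282, 0.12]
tool_rot: [0.67, 0.743, 0.001, 0.0]
ft_force: [-2.4, -2.3, 11.4]
grip_width: 0.0085
grasp_force: 60.4
```

Emit:
step_arm(
  rows=[
    [[0, 0, 0], 0],
    [[0, 0, 0], 0],
    [[0, 0, 0], 0],
    [[0, 0, 0], 0],
    [[0, 0, -30], 0],
    [[0, 0, -90], 0],
    [[0, 0, -100], 0],
    [[0, 0, -100], 0],
    [[0, 0, -100], 0],
  ],
  claw=0.2,
)

```text
clock: 35.7
eef_pos: [0.429, 0.3275, 0.2163]
tool_rot: [0.67, 0.743, -0.002, -0.0]
ft_force: [0.3, -0.4, -0.6]
grip_width: 0.0344
grasp_force: 0.0
```

```bash
python3 rackchk.py; python3 - <<'E'
from h import *
im,d,X=snap('top','top2.png')
im_,d_,Xs=snap('scene')
for cam,d,X in (('top',d,X),('scene',d_,Xs)):
    for i,m in enumerate(measure('cover_grip',cam,X)):
        m&=d>0
        g=m&(X[...,2]>.032)&(X[...,2]<.05)
        print(cam,i,'panel',rect(cam,m&(abs(X[...,2]-.006)<.006),.006) if (m&(abs(X[...,2]-.006)<.006)).sum()>50 else '', 'rib',rect(cam,g,.042) if g.sum()>20 else '')
E
```

```text
scene -52 137 zmax [56.9 66.3] u [-55.3 -47.6 -44.5] v [-23.9   2.5  26.8]
scene 0 139 zmax [57.1 67.2] u [-1.4  5.2  8.2] v [-24.2   1.7  26.4]
scene 52 140 zmax [56.9 67.3] u [49.  57.2 59.8] v [-25.9   2.1  25.9]
top -52 77 zmax [58.9 66.4] u [-57.3 -52.8 -48.5] v [-26.5  -3.6  24.6]
top 0 80 zmax [60.4 66.6] u [-4.7 -1.   5. ] v [-25.9  -4.5  24.8]
top 52 83 zmax [59.4 65.9] u [46.9 50.8 56.8] v [-25.2  -2.5  24.8]
cover_grip top 0.87 [431. 209.] 1425 z [0.002 0.006 0.011] rect [ 467.1 -219.9] [100.8 479.5] 20.4
top 0 panel (array([ 508.6, -332.4]), array([ 80. , 234.8]), 13.8) rib (array([ 507.9, -330.7]), array([16.6, 51. ]), 14.7)
cover_grip scene 0.77 [291. 143.] 924 z [0.002 0.008 0.024] rect [ 509.2 -337.7] [ 94.1 247.9] 13.9
cover_grip scene 0.3 [342. 285.] 313 z [0.009 0.066 0.083] rect [698.2 252. ] [70.3 48.3] 16.1
scene 0 panel (array([ 509.7, -335.4]), array([ 89.8, 243.9]), 13.2) rib (array([ 513.8, -330.1]), array([25.5, 58.3]), 13.7)
scene 1 panel  rib (array([720.7, 274. ]), array([23.3, 37.7]), 55.1)
```

```bash
python3 go.py 508.3 -331.5 80 13.6
```

```text
shift [-663.9   10.3   64.8] turn -7.7 | tip [429.5 327.9 144.2] yaw 5.9 F [ 0.3  0.2 -0.9] w 0.0345 gf 0.0 t 36.0
```

Emit:
step_arm(
  rows=[
    [[-400, 6, 0], 0],
    [[-400, 6, 0], 0],
    [[-400, 6, 0], 0],
    [[-400, 6, 0], 0],
    [[-400, 6, 0], 0],
    [[-400, 6, 0], 0],
    [[-664, 10, 0], -7.7],
    [[-664, 10, 0], -7.7],
    [[-664, 10, 0], -7.7],
    [[-664, 10, 0], -7.7],
    [[-664, 10, 0], -7.7],
    [[-664, 10, 0], -7.7],
  ],
  claw=0,
)

```text
clock: 37.5
eef_pos: [0.5081, -0.3344, 0.2172]
tool_rot: [0.62, 0.785, -0.0, 0.0]
ft_force: [-0.6, 0.8, -0.1]
grip_width: 0.0424
grasp_force: 0.0
```

Emit:
step_arm(
  rows=[
    [[0, 0, 40], 0],
    [[0, 0, 40], 0],
    [[0, 0, 40], 0],
    [[0, 0, 40], 0],
  ],
)

```text
clock: 38.0
eef_pos: [0.5093, -0.3313, 0.1799]
tool_rot: [0.618, 0.786, 0.0, 0.001]
ft_force: [0.0, -0.2, -0.7]
grip_width: 0.043
grasp_force: 0.0
```

```bash
python3 go.py 508.3 -331.5 11 13.6
```

```text
shift [ 0.2 -1.2 95.9] turn 0.1 | tip [ 509.3 -331.3  106.9] yaw 13.7 F [ 0.  -0.2 -0.7] w 0.043 gf 0.0 t 38.0
```

Emit:
step_arm(
  rows=[
    [[0, -1, 50], 0],
    [[0, -1, 80], 0],
    [[0, -1, 92], 0],
    [[0, -1, 95], 0],
    [[0, -1, 95], 0],
    [[0, -1, 95], 0],
  ],
)

```text
clock: 38.75
eef_pos: [0.5083, -0.3321, 0.0846]
tool_rot: [0.618, 0.786, 0.0, 0.001]
ft_force: [0.6, -0.6, 0.1]
grip_width: 0.0428
grasp_force: 0.0
```

Emit:
step_arm(
  rows=[
    [[0, -1, 0], 0],
    [[0, -1, 0], 0],
    [[0, -1, 0], 0],
    [[0, -1, 0], 0],
    [[0, -1, 0], 0],
    [[0, -1, 0], 0],
  ],
  claw=1,
)

```text
clock: 39.5
eef_pos: [0.5072, -0.3321, 0.0842]
tool_rot: [0.618, 0.786, 0.0, 0.001]
ft_force: [0.1, 1.0, 5.7]
grip_width: 0.0153
grasp_force: 59.9
```

```bash
python3 go.py 508.3 -331.5 11 13.6
```

```text
shift [0.4 1.2 0.2] turn 0.0 | tip [ 507.2 -332.1   11.2] yaw 13.6 F [0.1 1.  5.7] w 0.0153 gf 59.9 t 39.5
```

Emit:
step_arm(
  rows=[
    [[0, 0, -30], 0],
    [[0, 0, -80], 0],
    [[0, 0, -120], 0],
    [[0, 0, -120], 0],
    [[0, 0, -120], 0],
  ],
)

```text
clock: 40.12
eef_pos: [0.5054, -0.3312, 0.201]
tool_rot: [0.618, 0.786, -0.0, -0.002]
ft_force: [0.0, 0.5, -3.0]
grip_width: 0.0152
grasp_force: 59.1
```

```bash
python3 go.py 530.2 12 110 3.4
```

```text
shift [327.6 105.   18.6] turn 10.2 | tip [ 505.4 -331.2  128. ] yaw 13.6 F [ 0.   0.5 -3. ] w 0.0152 gf 59.1 t 40.1
```

Emit:
step_arm(
  rows=[
    [[327, 103, 5], 10.2],
    [[327, 103, 5], 10.2],
    [[327, 103, 5], 10.2],
    [[327, 103, 5], 10.2],
    [[327, 103, 5], 10.2],
    [[327, 103, 5], 10.2],
    [[327, 103, 5], 10.2],
    [[327, 103, 5], 10.2],
    [[327, 103, 5], 10.2],
    [[327, 103, 5], 10.2],
    [[327, 103, 5], 10.2],
  ],
)

```text
clock: 41.5
eef_pos: [0.5295, 0.0095, 0.1981]
tool_rot: [0.686, 0.728, 0.0, 0.0]
ft_force: [0.7, -0.8, -3.1]
grip_width: 0.0153
grasp_force: 59.0
```

```bash
python3 go.py 530.2 12 125 3.4; python3 - <<'E'
from h import *
for cam in ('top','scene'):
    im,d,X=snap(cam,cam+'c.png')
    z=bot.get_obs()['eef_pos'][2]-.073-.0112
    k=(d>0)&(abs(X[...,2]-(z+.006))<.008)&(abs(X[...,0]-.53)<.12)&(abs(X[...,1]-.012)<.16)
    print(cam,z,k.sum(),rect(cam,k,z+.006), 'z',np.median(X[...,2][k]),'y<0/y>0 z',np.median(X[...,2][k&(X[...,1]<-.05)]),np.median(X[...,2][k&(X[...,1]>.07)]))
    np.save('k_'+cam,k)
im=cv2.imread('pics/topc.png'); cv2.imwrite('pics/topcc.png',cv2.resize(im[150:260,250:390],None,fx=5,fy=5))
E
```

```text
shift [2.4 0.9 0.1] turn -0.0 | tip [529.5   9.5 125.1] yaw 3.4 F [ 0.7 -0.8 -3.1] w 0.0153 gf 59.0 t 41.5
top 0.1139674528745918 440 (array([533.8, -81.2]), array([80.6, 55. ]), 3.2) z 0.11993571630976374 y<0/y>0 z 0.11986789517798813 0.1199811282494525
scene 0.1139721353166832 996 (array([531.1,   7.3]), array([ 83.3, 239.3]), 3.4) z 0.12149248370666704 y<0/y>0 z 0.12137852404880511 0.12133001919767161
```

View pics/topcc.png

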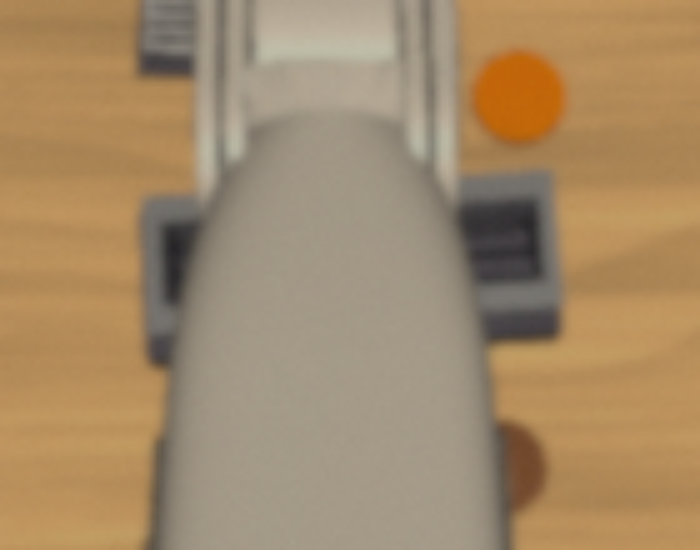

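The cover is level above the nest, with its ends showing at crop columns 140-200 and 460-560. I fit its outline in the top view from both ends.

```bash
python3 - <<'E'
from h import *
k=np.load('k_top.npy'); z=.12
n,l,s,c=cv2.connectedComponentsWithStats(k.astype(np.uint8))
keep=np.isin(l,[i for i in range(1,n) if s[i,4]>60]); print(s[1:][s[1:,4]>60])
v,u=np.nonzero(keep); r=cv2.minAreaRect((plane('top',np.c_[u,v],z)[:,:2]*1000).astype(np.float32)); print('cover top',np.round(r[0],1),np.round(r[1],1),r[2])
# pins from first top picture (nest clear): bright spots
im=np.load('c_top.npz')['im'].astype(int); g=im.min(-1)
a=np.radians(3.4); ey=np.array([-np.sin(a),np.cos(a)])
p=bot.camera_params('top'); P=np.array(p['pose'])
for sgn in (1,-1):
    w=np.r_[np.array([530,12])/1000+sgn*.042*ey,.073]; q=P[:3,:3].T@(w-P[:3,3]); u0=p['fx']*q[0]/-q[2]+p['cx']; v0=-p['fy']*q[1]/-q[2]+p['cy']
    U,V=int(round(u0)),int(round(v0)); W=g[V-4:V+5,U-4:U+5]; print(u0.round(1),v0.round(1)); print(W)
E
python3 go.py 530.2 12 125 3.4
```

```text
[[341 184  22  29 276]
 [278 189  12  28 164]]
cover top [528.7   9.1] [ 80.6 235.8] 3.224052667617798
304.7 203.3
[[ 65  66  70  72  73  68  71  67  70]
 [ 84  74  70  74  72  71  71  70  81]
 [107  78  74  83  86  79  73  71  94]
 [121  88  84  99 104  96  82  74 104]
 [129  95  88 108 117 104  86  80 107]
 [138 102  89 102 110  99  84  81 109]
 [144 110  87  87  90  85  79  79 108]
 [143 107  83  77  78  77  73  76 103]
 [138 103  80  73  73  72  72  74  93]]
333.0 201.3
[[ 64  65  69  72  73  73  71  67  80]
 [ 78  69  69  71  72  74  71  75  99]
 [ 93  72  70  73  79  79  77  78 107]
 [107  76  74  84  98  97  86  83 113]
 [116  84  76  92 110 108  93  88 118]
 [124  87  76  90 106 107  93  92 121]
 [131  92  75  81  88  90  84  86 118]
 [132  94  75  76  80  79  77  80 111]
 [131  93  74  74  73  75  72  78 103]]
shift [2.1 0.8 0.2] turn -0.0 | tip [529.5   9.9 125.2] yaw 3.4 F [-0.3 -0.7 -3.4] w 0.0154 gf 59.0 t 41.6
```

Emit:
step_arm(
  rows=[
    [[2.2, 1.5, 10], 0],
    [[2.2, 1.5, 25], 0],
    [[2.2, 1.5, 36], 0],
    [[2.2, 1.5, 36], 0],
    [[2.2, 1.5, 36], 0],
    [[2.2, 1.5, 36], 0],
    [[2.2, 1.5, 36], 0],
  ],
)

```text
clock: 42.48
eef_pos: [0.5311, 0.0125, 0.1626]
tool_rot: [0.686, 0.728, 0.0, 0.0]
ft_force: [0.1, 1.3, -3.2]
grip_width: 0.0149
grasp_force: 59.0
```

```bash
python3 go.py 530.2 12 55 3.4; python3 - <<'E'
from h import *
im,d,X=snap('top')
z=bot.get_obs()['eef_pos'][2]-.073-.0112+.006
k=(d>0)&(abs(X[...,2]-z)<.008)&(abs(X[...,0]-.53)<.12)&(abs(X[...,1]-.012)<.16)
n,l,s,c=cv2.connectedComponentsWithStats(k.astype(np.uint8))
v,u=np.nonzero(np.isin(l,[i for i in range(1,n) if s[i,4]>60])); print(s[1:])
r=cv2.minAreaRect((plane('top',np.c_[u,v],z)[:,:2]*1000).astype(np.float32)); print('cover top',z,np.round(r[0],1),np.round(r[1],1),r[2])
im,d,X=snap('scene','sc2.png'); cv2.imwrite('pics/sc2c.png',cv2.resize(im[130:260,270:410,::-1],None,fx=5,fy=5,interpolation=cv2.INTER_CUBIC)[:600])
E
```

```text
shift [-0.5 -1.  34.6] turn 0.0 | tip [531.1  12.5  89.6] yaw 3.4 F [ 0.1  1.3 -3.2] w 0.0149 gf 59.0 t 42.5
[[339 186  22  28 265]
 [279 191  11  27 150]]
cover top 0.08428974330282038 [530.6  12.1] [ 80.5 235.8] 3.2808306217193604
```

View pics/sc2c.png

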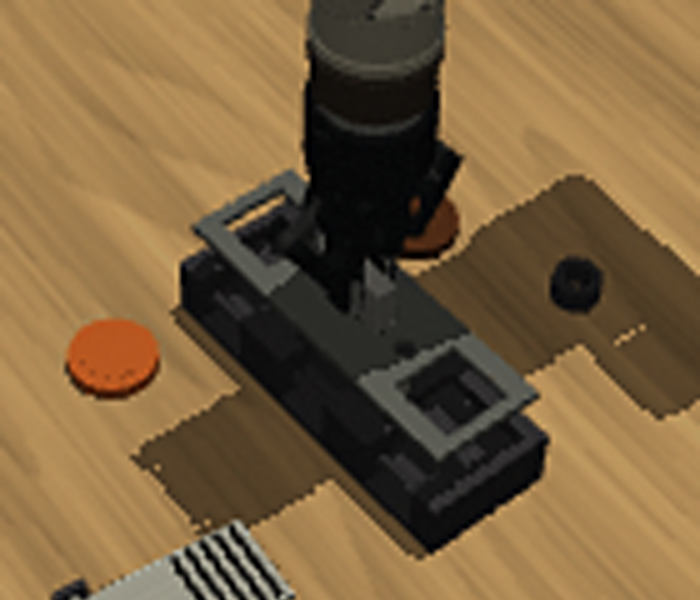

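The panel is parallel to the block, with the +y hole at about (405,345) in the crop. I trim slightly and lower while watching the force.

Emit:
step_arm(
  rows=[
    [[-0.7, -0.6, 0], 0],
    [[-0.7, -0.6, 3], 0],
    [[-0.7, -0.6, 6], 0],
    [[-0.7, -0.6, 9], 0],
    [[-0.7, -0.6, 12], 0],
    [[-0.7, -0.6, 14], 0],
    [[-0.7, -0.6, 14], 0],
  ],
)

```text
clock: 43.45
eef_pos: [0.5301, 0.0118, 0.1478]
tool_rot: [0.686, 0.728, -0.0, -0.0]
ft_force: [-0.6, -0.4, -3.2]
grip_width: 0.0152
grasp_force: 59.0
```

Emit:
step_arm(
  rows=[
    [[0, 0, 5], 0],
    [[0, 0, 9], 0],
    [[0, 0, 13], 0],
    [[0, 0, 16], 0],
    [[0, 0, 18], 0],
    [[0, 0, 20], 0],
    [[0, 0, 20], 0],
    [[0, 0, 20], 0],
  ],
)

```text
clock: 44.45
eef_pos: [0.5304, 0.0118, 0.1282]
tool_rot: [0.686, 0.728, 0.0, 0.0]
ft_force: [-0.1, -0.7, -2.0]
grip_width: 0.0152
grasp_force: 59.1
```

Just touching the block. I release with a small opening and lift off.

Emit:
step_arm(
  rows=[
    [[0, 0, 1], 0],
    [[0, 0, 1], 0],
    [[0, 0, 1], 0],
  ],
)

```text
clock: 44.82
eef_pos: [0.5304, 0.0118, 0.1282]
tool_rot: [0.686, 0.728, 0.0, 0.0]
ft_force: [-4.3, 0.1, 4.8]
grip_width: 0.0153
grasp_force: 60.3
```

Emit:
step_arm(
  rows=[
    [[0, 0, 0], 0],
    [[0, 0, 0], 0],
    [[0, 0, 0], 0],
    [[0, 0, 0], 0],
    [[0, 0, -20], 0],
    [[0, 0, -60], 0],
    [[0, 0, -100], 0],
    [[0, 0, -100], 0],
    [[0, 0, -100], 0],
  ],
  claw=0,
)

```text
clock: 45.95
eef_pos: [0.53, 0.0118, 0.2267]
tool_rot: [0.686, 0.728, -0.0, -0.0]
ft_force: [-0.0, -0.6, 0.4]
grip_width: 0.0429
grasp_force: 0.0
```

```bash
cat > cov.py <<'E'
from h import *
for cam in ('scene','top'):
    im,d,X=snap(cam)
    k=(d>0)&(abs(X[...,2]-.05)<.007)&(abs(X[...,0]-.53)<.07)&(abs(X[...,1]-.012)<.135)
    v,u=np.nonzero(k); r=cv2.minAreaRect((plane(cam,np.c_[u,v],.05)[:,:2]*1000).astype(np.float32))
    z=X[...,2]; y=X[...,1]; print(cam,np.round(r[0],1),np.round(r[1],1),round(r[2],1),'z ends',[np.median(z[k&(abs(y-c)<.02)]).round(4) for c in (-.09,-.05,.07,.11)])
E
python3 cov.py; python3 go.py 688 106.5 110 -3.1
```

```text
scene [535.2  13.5] [ 94.2 253.1] 3.5 z ends [np.float64(0.0513), np.float64(0.0509), np.float64(0.0513), np.float64(0.051)]
top [528.8  11.9] [ 90.4 250.8] 3.2 z ends [np.float64(0.0491), np.float64(0.0501), np.float64(nan), np.float64(0.0501)]
shift [ 85.  164.1  42.2] turn 6.5 | tip [529.4  11.8 152.7] yaw 3.4 F [-0.4 -0.   0.3] w 0.0426 gf 0.0 t 46.0
  return _methods._mean(a, axis=axis, dtype=dtype,
  ret = ret.dtype.type(ret / rcount)
```

Cover level at 50 mm, so it is seated. Next I press the treadle again.

Emit:
step_arm(
  rows=[
    [[85, 162, 0], 6.5],
    [[85, 162, 0], 6.5],
    [[85, 162, 0], 6.5],
    [[85, 162, 0], 6.5],
    [[85, 162, 50], 6.5],
    [[85, 162, 85], 6.5],
    [[85, 162, 85], 6.5],
    [[85, 162, 85], 6.5],
    [[85, 162, 85], 6.5],
  ],
  claw=1,
)

```text
clock: 47.18
eef_pos: [0.6881, 0.1064, 0.1448]
tool_rot: [0.726, 0.688, 0.002, 0.001]
ft_force: [-0.2, -0.2, 0.3]
grip_width: -0.0002
grasp_force: 0.0
```

```bash
python3 go.py 688 106 20 -3.1
```

```text
shift [-0.4 -0.3 51.8] turn 0.0 | tip [688.1 106.4  71.8] yaw -3.1 F [-0.2 -0.2  0.3] w -0.0002 gf 0.0 t 47.2
```

Earlier the stop was reached with the command at about 12 mm and a force of 27 N.

Emit:
step_arm(
  rows=[
    [[0, 0, 20], 0],
    [[0, 0, 32], 0],
    [[0, 0, 40], 0],
    [[0, 0, 46], 0],
    [[0, 0, 50], 0],
    [[0, 0, 53], 0],
    [[0, 0, 55], 0],
    [[0, 0, 57], 0],
    [[0, 0, 58], 0],
    [[0, 0, 58], 0],
    [[0, 0, 58], 0],
    [[0, 0, 58], 0],
  ],
)

```text
clock: 48.68
eef_pos: [0.6902, 0.1064, 0.0931]
tool_rot: [0.726, 0.688, 0.005, 0.004]
ft_force: [-7.1, -3.0, 27.8]
grip_width: -0.0002
grasp_force: 14.2
```

Emit:
step_arm(
  rows=[
    [[0, 0, 1.5], 0],
    [[0, 0, 1.5], 0],
    [[0, 0, 1.5], 0],
    [[0, 0, 1.5], 0],
    [[0, 0, 1.5], 0],
    [[0, 0, 1.5], 0],
    [[0, 0, 1.5], 0],
    [[0, 0, 1.5], 0],
    [[0, 0, 1.5], 0],
    [[0, 0, 1.5], 0],
  ],
)

```text
clock: 49.92
eef_pos: [0.6903, 0.1063, 0.0929]
tool_rot: [0.726, 0.688, 0.005, 0.004]
ft_force: [-8.0, -1.9, 32.3]
grip_width: -0.0001
grasp_force: 16.8
```

Emit:
step_arm(
  rows=[
    [[0, 0, -20], 0],
    [[0, 0, -60], 0],
    [[0, 0, -150], 0],
    [[0, 0, -150], 0],
    [[0, 0, -150], 0],
    [[0, 0, -150], 0],
    [[0, 0, -150], 0],
    [[0, 0, -150], 0],
  ],
)

```text
clock: 50.92
eef_pos: [0.6863, 0.1063, 0.2307]
tool_rot: [0.726, 0.688, -0.001, -0.001]
ft_force: [-0.4, 0.9, -0.3]
grip_width: 0.0001
grasp_force: 0.0
```

```bash
python3 cov.py 2>/dev/null; python3 rackchk.py; python3 - <<'E'
from h import *
im,d,X=snap('scene','end.png'); cv2.imwrite('pics/endc.png',cv2.resize(im[100:320,240:500,::-1],None,fx=2.7,fy=2.7))
E
```

```text
scene [534.2  28.2] [ 94.1 223.6] 3.5 z ends [np.float64(0.0473), np.float64(0.0514), np.float64(0.0513), np.float64(0.0511)]
top [531.8 -36.6] [ 91.8 153.6] 3.3 z ends [np.float64(0.049), np.float64(0.0497), np.float64(nan), np.float64(nan)]
scene -52 137 zmax [57.2 67.8] u [-55.3 -46.8 -44.2] v [-23.6   1.4  26.4]
scene 0 136 zmax [56.2 67.8] u [-1.3  5.5  8.4] v [-24.1   2.1  27.4]
scene 52 141 zmax [57.6 67.2] u [48.7 57.2 59.9] v [-24.4   2.8  27.6]
top -52 74 zmax [59.7 67.9] u [-57.3 -52.8 -48.2] v [-24.4  -2.2  24.7]
top 0 80 zmax [60.8 66.3] u [-4.8 -0.9  4.9] v [-26.2  -3.3  24.2]
top 52 83 zmax [60.4 67.9] u [46.8 50.5 56.9] v [-26.4  -3.3  24.6]
```

View pics/endc.png

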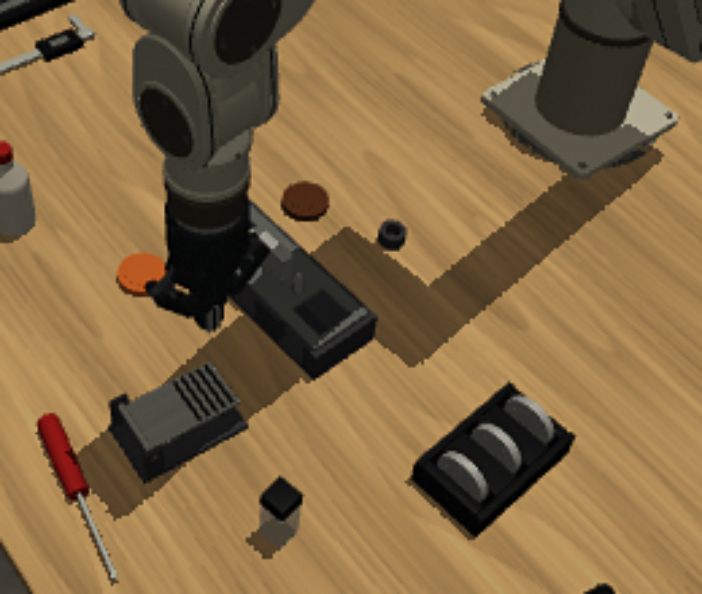

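The three discs stand in the rack at (463,475), (497,447) and (528,418). The cover is on the nest with a pin through it at (297,283), and the treadle is up. Handing in.

```bash
python3 -c "
from workcell import bot; print(bot.job_done())"
```

```text
the job is handed in; nothing more can be done
None
```

I handed the job in: all three discs stand in the rack, the cover is seated on both pins, and the treadle was pressed to its stop before and after and is up again; the hand-in gave no verdict.

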